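Clamp a sample tin in the bench shaker

TASK

Stand the small labelled metal tin upright in the round cradle of the bench shaker, leaving the bottle and the jar where they stand. Then pull the sprung knob up out of its notch, turn it anticlockwise (seen from above) so that the hold-down arm swings over the tin, and feel for the next notch, where you let it snap down so that the arm clamps the lid. Never force the knob: not sideways against a notch, not upward against its stop, not down onto the rim.

Things in the scene. Friction and masses are not known exactly. Their poses are not given: they have to be found in the camera images.
- tin: The sample tin: bare metal cylinder with a pale paper band, 56 mm in diameter, 75 mm tall, about 0.3 kg, upright. Origin at the centre of its underside, z up. The other round things beside it are a taller slim white bottle and a low wide amber jar.
- lid (a point): Centre of the top of the tin's flat lid, 75 mm above its underside.
- shaker: The bench shaker, fixed: a white box with a grey top plate, 160 mm (its x) by 240 mm (its y), top surface 45 mm above the table. Origin at the centre of its underside on the table; it may be yawed. The tin cradle stands on its top at its y = +40 mm, the knob's post at its y = -40 mm (both at its x = 0).
- cradle (a point): Centre of the cradle's floor (45 mm above the table). The cradle is a metal ring with an inside diameter of 62 mm, its wall 4.5 mm thick and 12 mm high.
- knob: Sprung knob with hold-down arm, one rigid piece on the post. Origin on the post's vertical axis, at table height while down; x points along the arm to its tip, z up. It turns about z and pulls up along z. The arm is 20 mm wide, reaches 90 mm out along x, its top 130 mm above the table while parked. It starts parked in a notch, the arm about 65 degrees clockwise (from above) of the cradle.
- knob_grip (a point): Middle of the knob's grey bar grip, on the turning axis, 156 mm above the table while parked. The bar is 40 mm long (knob x), 14 mm thick (knob y: grip across it, from above), 30 mm tall. When clamped on the tin this point stands 3 mm higher than parked; when the pin rides on the rim, 10 mm higher. A spring pulls the knob down with 9 N parked, 11 N lifted (damped).
- pad (a point): Centre of the underside of the small rubber pad below the arm's tip, 80 mm from the turning axis, 117 mm above the table while parked, 120 mm when it rests on the lid of a tin seated in the cradle.
- bottle: Bystander: white bottle, 44 mm in diameter, 125 mm tall. Origin at its underside.
- jar: Bystander: low amber jar, 68 mm in diameter, 55 mm tall. Origin at its underside.
- pin (a point): End of the square steel index pin (6.5 mm wide), 41 mm out on the side opposite the arm (knob -x), 97 mm above the table while parked. It lies in a notch 8.5 mm wide. It clears the rim when the knob is lifted 10 mm; a hard stop ends the lift at 16 mm, so lift 12 to 14 mm. In a notch the knob has only about 2 degrees of play each way before the pin meets a wall.
- rim (a point): Centre of the notched steel rim (outer radius 36 mm) on the post, at its top, 104 mm above the table. The clamping notch lies 65 degrees anticlockwise of the parking notch, give or take 16: its ring is adjustable and not measured, so feel for it. Riding on the rim the knob turns easily, about 0.05 N m; it can go on some 15 degrees beyond the notch. Only the spring drives the pin down.
There are look-alikes about, which are no part of the job. Leave any brown, green or pink look-alike of the tin alone.

How it is judged:
By the outcome, as a careful person would: the job done as asked, in the order asked, and still so for the second after the job is handed in, with the robot touching nothing.
It also fails if it takes over 72 s, if anything falls off the work surface, if the arm or the gripper's body presses on something with over 40 N, if the wrist force passes 120 N, or if a joint passes its speed limit or range.

ROBOT

A 7-joint arm with a two-finger parallel gripper is mounted at the origin on the work surface. World frame = base frame: x ahead of the robot, y to its left, z up, the work surface at z = 0. Lengths are in m, angles in rad, forces in N, time in s.
With the tool pointing down it reaches from about 0.4 to 0.9 m from the base axis. Payload 5.5 kg.
Tool frame: the origin (TCP) lies at the very end of the fingers, on their centre line; the grasp point (between the pads) lies 19 mm behind it; x points along the fingers, y is the direction in which the jaws open and shut, and the axes are right-handed (so a half turn about x gives the same grasp; the last joint's range is limited). The gripper opens to 92 mm and grips with 3 to 60 N. Pads are 19 mm wide; open, the fingers measure 130 mm over their backs; the gripper's body (75 mm by 190 mm) begins 47 mm behind the grasp point.
Start: joints at [1.574, 0.501, -0.427, 1.55, 0.221, 1.138, -0.21], TCP at [0.167, -0.628, 0.227] pointing down, gripper open.
Joint ranges: [-2.88, 2.88], [-0.31, 2.03], [-1.54, 1.56], [0.2, 2.42], [-1.41, 4.55], [0.19, 2.02], [-2.57, 2.57]. Speed limits (rad/s): [2.57, 2.57, 3.14, 3.14, 3.14, 3.14, 3.14].

INTERFACE

Orientations are given as a rotation vector (axis times angle).
In Python, from bench import manip, vision, finder gives the robot as it stands. The module is installed in compiled form; this text tells all that it offers.
- The arm moves only by the tool play_rows, never from a script. Its argument "deltas" is a list of rows, each an object with "delta_pos": the shift along the tool's x, y, z in mm, a list of three; "roll": the turn about the tool's x in degrees. A call has 1 to 8 rows; each row shifts and turns the pose as measured when the row begins, along the tool's axes as they then stand; what a row does not reach is not made up. A row lasts 1/10 s, in which the tool goes at most 50 mm and 8.59 degrees, less where a joint would pass 70% of its speed; a pose out of reach is approached as far as the arm can. A call with a gripper value outside its range is refused whole. "hand" is the closure, from 0 (fully open) to 1 (shut), set as the call begins (left out, the last holds). The fingers move at their own pace and stop on an object; "grip_force" is the grip in N (left out, the last holds). Time passes only in rows, so rows that do not move let the fingers close. It gives the time, the measured TCP pose, the force and the opening at its end, in the units of the state.
- manip.read_state(): the state, without advancing time (a new reading comes with each control period).
- vision.grab_frame(name): name is "scene" or "top" or "wrist"; returns a dict with "image" (384x512x3 uint8, red, green, blue), "fovy" (degrees; the focal length in pixels is half the picture's height over the tangent of half this angle, whatever the lens; pixels are square), "cx", "cy" (the principal point, pixels), "rvec" (rotation vector, rad) and "tvec" (3), from world to camera coordinates, as OpenCV has them; the wrist camera has in their place "tool_from_camera" (4x4, takes a point from camera to tool coordinates, whose origin is the TCP and whose axes are the tool frame's). Camera axes: x right, y down, z forward; pixel columns grow to the right and rows downward; lengths in m; the calibration is good to about 2 mm. A picture is of the moment at which its call begins: read the wrist's pose just before it. There is no depth.
- manip.finish_job(): hands the job in, once; it reports no verdict.
Trained networks look in a picture, given as the dict that the camera call returned (one of the last four; its "shot" number tells which), for a name from the list of things; names that differ only in an ending like _2 or _b are one class to them, and where a whole thing is asked for, a point or a joint stands for the part that bears it (a point fixed in the world has none). Each returns a list of dicts, best first, with "p" (0 to 1); they miss things now and then, are a little off and sometimes report something else, mostly with a low value. They report only what shows in the picture. A call takes as long as a camera call. They do not tell look-alikes from the thing itself.
- finder.regions_of(picture, target): "region" (384x512 bool, what is visible of it).
- finder.mark_of(picture, target): "centre" ([x, y, z] in m, in the coordinates of the camera as it stood for that picture, good to about 4 mm: a listed point, or the origin of a listed thing).
The state is a dict: "clock": time; "joint_pos": joint angles; "joint_vel": joint speeds; "joint_efforts": joint torques, N m; "position": TCP position; "tool_rot": TCP orientation; "wrist_force": force on the tool from outside, world axes, zero at the start; "wrist_torque": the same for the moment, N m; "finger_gap": finger opening in m.
Only numpy, scipy, OpenCV 4.12 (cv2) and the standard library are available. Lean on these libraries where they do the work, as an engineer would, in place of code of your own. Each camera call takes 0.05 s, during which the arm holds its last target. There are 200 camera calls.

## Working session

There is one attempt and no reset: what is moved stays moved. The work goes in short steps, Python scripts to look and compute and a tool call to move; the robot and the scene stay as the last step left them, time stands still between calls to the robot, and variables do not carry over. Pictures are saved under pics/ and viewed, about 8 in all and at most 12, crops included, and the job is handed in when it is done.

Besides the shell and the picture viewer there is one more tool, called after ">>>" in YAML: its name, and indented under it one key for each argument. play_rows: Moves the arm, as the interface text tells. Its arguments: {"type":"object","properties":{"deltas":{"type":"array"},"hand":{"type":"number"},"grip_force":{"type":"number"}},"required":["deltas"]}

```bash
mkdir -p pics
cat > h.py <<'E'
from bench import manip, vision, finder
import numpy as np, cv2
from scipy.spatial.transform import Rotation as R
def toworld(f,c,st=None):
    c=np.array(c)
    if 'rvec' in f:
        return R.from_rotvec(np.array(f['rvec']).ravel()).inv().apply(c-np.array(f['tvec']).ravel())
    p=(np.array(f['tool_from_camera'])@np.r_[c,1])[:3]
    return np.array(st['position'])+R.from_rotvec(st['tool_rot']).apply(p)
def save(f,n,crop=None,s=1):
    im=f['image'][...,::-1]
    if crop: im=im[crop[1]:crop[3],crop[0]:crop[2]]
    cv2.imwrite('pics/'+n,cv2.resize(im,None,fx=s,fy=s,interpolation=cv2.INTER_CUBIC))
def K(f):
    F=192/np.tan(np.radians(f['fovy'])/2); return F
def project(f,p):
    c=R.from_rotvec(np.array(f['rvec']).ravel()).apply(p)+np.array(f['tvec']).ravel()
    return c[0]/c[2]*K(f)+f['cx'],c[1]/c[2]*K(f)+f['cy']
def ray(f,uv,z,st=None):
    "world point at height z on pixel ray"
    d=np.array([(uv[0]-f['cx'])/K(f),(uv[1]-f['cy'])/K(f),1])
    o=toworld(f,[0,0,0],st);q=toworld(f,d,st)-o
    return o+q*(z-o[2])/q[2]
E
cat > a.py <<'E'
from h import *
st=manip.read_state();print({k:np.round(v,3) for k,v in st.items()})
print(R.from_rotvec(st['tool_rot']).as_matrix().round(2))
for n in ['scene','top']:
    f=vision.grab_frame(n)
    save(f,n+'1.png',s=1.5)
    for t in ['tin','lid','shaker','cradle','knob','knob_grip','pad','bottle','jar','pin','rim']:
        for m in finder.mark_of(f,t)[:4]:
            w=toworld(f,m['centre']);print(n,t,round(m['p'],2),w.round(3),np.round(project(f,w)))
E
python3 a.py
```

```text
{'clock': np.float64(0.0), 'joint_pos': array([ 1.574,  0.502, -0.427,  1.551,  0.221,  1.138, -0.21 ]), 'joint_vel': array([ 0.   , -0.   , -0.   , -0.001, -0.001, -0.   ,  0.001]), 'joint_efforts': array([ 0.0000e+00, -5.6659e+01, -5.8160e+00, -2.7912e+01, -6.9000e-02,
        3.1000e-02,  0.0000e+00]), 'position': array([ 0.167, -0.628,  0.226]), 'tool_rot': array([ 2.083,  0.274, -2.084]), 'wrist_force': array([-0.554,  0.444, -0.453]), 'wrist_torque': array([ 0.002,  0.016, -0.003]), 'finger_gap': np.float64(0.092)}
[[-0.    0.26 -0.97]
 [ 0.   -0.97 -0.26]
 [-1.   -0.   -0.  ]]
scene tin 0.96 [ 0.655 -0.448 -0.003] [ 95. 259.]
scene tin 0.95 [ 0.556 -0.366 -0.001] [142. 229.]
scene tin 0.87 [ 0.547 -0.455 -0.002] [106. 226.]
scene tin 0.83 [ 0.469 -0.308 -0.004] [173. 207.]
scene lid 0.98 [ 0.663 -0.447  0.074] [ 87. 235.]
scene lid 0.82 [ 0.552 -0.456  0.076] [ 99. 201.]
scene lid 0.77 [ 0.469 -0.309  0.072] [170. 183.]
scene lid 0.7 [ 0.558 -0.366  0.075] [138. 204.]
scene shaker 0.71 [ 0.552  0.06  -0.007] [322. 233.]
scene cradle 0.73 [0.552 0.102 0.048] [342. 215.]
scene k
[... 606 characters left out ...]
.547 -0.453 -0.002] [379. 199.]
top lid 0.8 [ 0.379 -0.347  0.075] [348. 264.]
top lid 0.78 [ 0.548 -0.455  0.07 ] [391. 193.]
top lid 0.62 [ 0.654 -0.442  0.076] [384. 150.]
top lid 0.58 [ 0.559 -0.366  0.071] [354. 188.]
top shaker 0.81 [0.545 0.059 0.001] [181. 196.]
top shaker 0.46 [0.545 0.019 0.001] [197. 196.]
top cradle 0.77 [0.553 0.103 0.043] [160. 189.]
top knob 0.75 [ 0.548  0.021 -0.004] [196. 195.]
top knob_grip 0.73 [0.544 0.02  0.159] [185. 182.]
top pad 0.78 [0.619 0.047 0.113] [179. 154.]
top bottle 0.65 [ 0.465 -0.211 -0.001] [286. 229.]
top jar 0.63 [ 0.628 -0.218 -0.   ] [289. 167.]
top pin 0.74 [0.507 0.01  0.097] [193. 204.]
top rim 0.62 [0.551 0.024 0.105] [188. 184.]
```

View pics/scene1.png

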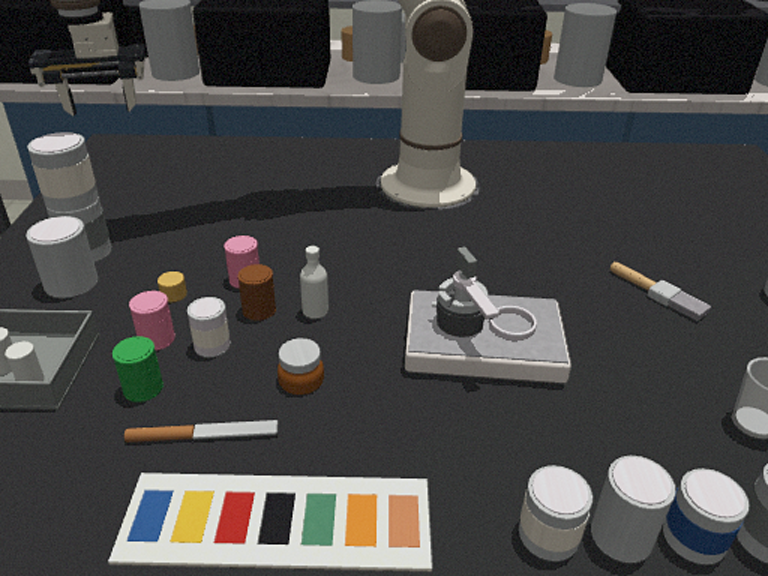

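View pics/top1.png

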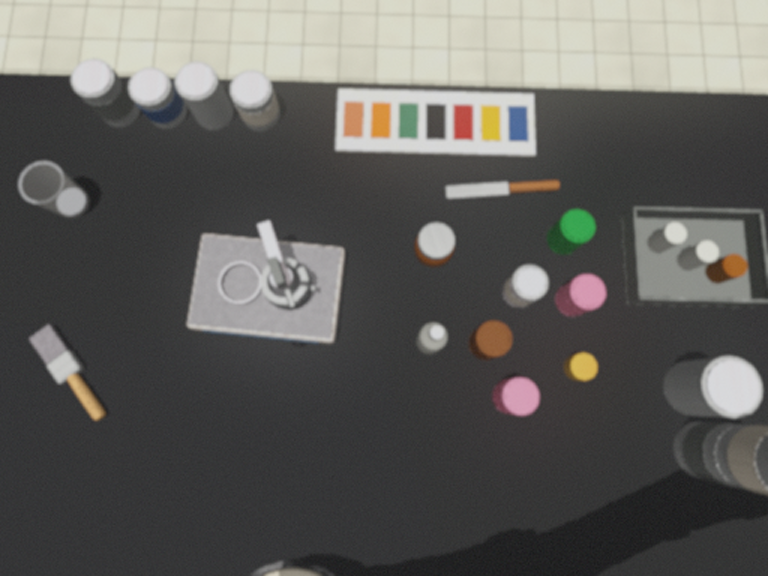

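Scene view (1.5× pixels): a bare metal tin with a pale band is at (209,325). The look-alikes are green (138,368), pink (153,320) and (242,262), and brown (256,292). Larger banded tins stand at (555,510) and at the left edge (65,190). The bottle is at (314,285), the jar at (300,365) and the shaker at (487,335). I choose the tin at (209,325), world about (0.556,-0.366), and will check it in a close crop.

```bash
cat > plan.py <<'E'
import sys
from h import *
# usage: plan x y z yaw_of_tool_y(deg, mod 180 chosen nearest)
def plan(x,y,z,yaw):
    st=manip.read_state();M=R.from_rotvec(st['tool_rot']).as_matrix()
    d=M.T@(np.array([x,y,z])-st['position'])*1000
    cur=np.degrees(np.arctan2(M[1,1],M[0,1]))
    dy=(yaw-cur+90)%180-90
    print('pos',np.round(st['position'],4),'yaw',round(cur,2),'tilt',np.round(M[:,0],3),'q7',round(st['joint_pos'][6],2),'t',round(st['clock'],2),'F',np.round(st['wrist_force'],1),'T',np.round(st['wrist_torque'],2),'gap',round(st['finger_gap'],4))
    print('delta tool mm',d.round(1),'roll',round(-dy,2))
if __name__=='__main__': plan(*map(float,sys.argv[1:5]))
E
python3 - <<'E'
from h import *
f=vision.grab_frame('scene')
for uv,z in [((85,255),0),((65,290),0),((60,140),.2),((60,140),.15),((55,228),.1),((555,550),0),((555,480),.1)]: print(uv,z,ray(f,(uv[0]/1.5,uv[1]/1.5),z).round(3))
save(f,'crop1.png',(75,145,240,275),4)
E
python3 plan.py 0.53 -0.366 0.25 -90
```

```text
(85, 255) 0 [ 0.315 -0.659  0.   ]
(65, 290) 0 [ 0.425 -0.653  0.   ]
(60, 140) 0.2 [ 0.244 -0.683  0.2  ]
(60, 140) 0.15 [ 0.133 -0.741  0.15 ]
(55, 228) 0.1 [ 0.382 -0.662  0.1  ]
(555, 550) 0 [0.902 0.102 0.   ]
(555, 480) 0.1 [0.883 0.089 0.1  ]
pos [ 0.167  -0.6282  0.2267] yaw -75.11 tilt [ 0.  0. -1.] q7 -0.21 t 1.25 F [0.7 1.3 0.4] T [-0.02 -0.03  0.04] gap 0.0917
delta tool mm [ -23.3 -160.1 -418.2] roll 14.89
```

View pics/crop1.png

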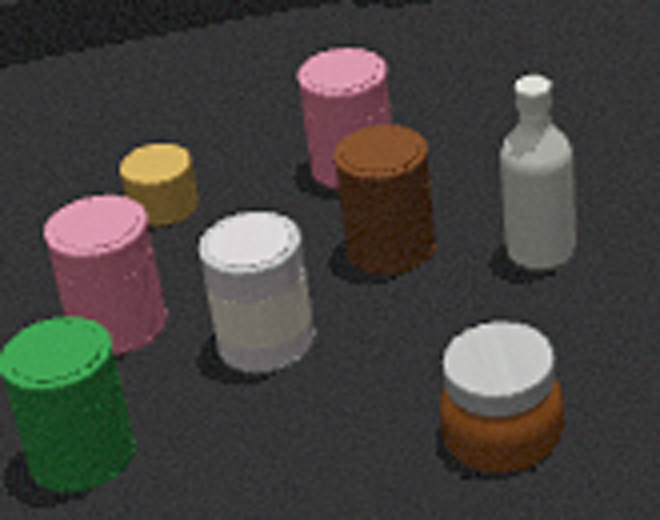

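The crop shows the tin with its bare metal and pale band at (257,290). Pink, green and brown neighbours stand to the left and behind, and the bottle and jar are to the right. The choice is confirmed.

>>> play_rows:
  deltas:
    - {"delta_pos": [-35, 0, 0], "roll": 0}
    - {"delta_pos": [-35, 0, 0], "roll": 0}
    - {"delta_pos": [0, -16, -42], "roll": 0}
    - {"delta_pos": [0, -16, -42], "roll": 0}
    - {"delta_pos": [0, -16, -42], "roll": 0}
    - {"delta_pos": [0, -16, -42], "roll": 0}
    - {"delta_pos": [0, -16, -42], "roll": 0}
    - {"delta_pos": [0, -16, -42], "roll": 0}
  hand: 0

```text
clock: 2.05
position: [0.384, -0.4741, 0.2986]
tool_rot: [2.089, 0.249, -2.096]
wrist_force: [0.3, -1.1, -0.1]
finger_gap: 0.0922
```

```bash
python3 plan.py 0.53 -0.366 0.25 0
```

```text
pos [ 0.384  -0.4741  0.2986] yaw -76.24 tilt [-0.003 -0.003 -1.   ] q7 -0.65 t 2.05 F [ 0.3 -1.1 -0.1] T [ 0.01 -0.   -0.02] gap 0.0922
delta tool mm [  47.8  -70.4 -167.7] roll -76.24
```

>>> play_rows:
  deltas:
    - {"delta_pos": [10, -18, -42], "roll": 0}
    - {"delta_pos": [10, -18, -42], "roll": 0}
    - {"delta_pos": [10, -18, -42], "roll": 0}
    - {"delta_pos": [10, -18, -42], "roll": 0}
    - {"delta_pos": [0, 0, 0], "roll": -8.5}
    - {"delta_pos": [0, 0, 0], "roll": -8.5}
    - {"delta_pos": [0, 0, 0], "roll": -8.5}
    - {"delta_pos": [0, 0, 0], "roll": -8.5}

```text
clock: 2.85
position: [0.5451, -0.3477, 0.2578]
tool_rot: [1.722, 0.769, -1.719]
wrist_force: [-0.7, 0.2, 0.3]
finger_gap: 0.0914
```

>>> play_rows:
  deltas:
    - {"delta_pos": [0, 0, 0], "roll": -8.5}
    - {"delta_pos": [0, 0, 0], "roll": -8.5}
    - {"delta_pos": [0, 0, 0], "roll": -8.5}
    - {"delta_pos": [0, 0, 0], "roll": -8.5}
    - {"delta_pos": [0, 0, 0], "roll": -8}
    - {"delta_pos": [0, 0, 0], "roll": 0}
    - {"delta_pos": [0, 0, 0], "roll": 0}

```text
clock: 3.55
position: [0.5452, -0.3476, 0.2576]
tool_rot: [1.199, 1.212, -1.197]
wrist_force: [0.1, -0.3, 0.3]
finger_gap: 0.0919
```

```bash
cat > w.py <<'E'
import sys
from h import *
st=manip.read_state(); f=vision.grab_frame('wrist')
save(f,sys.argv[1],s=1.3)
print(np.array(f['tool_from_camera']).round(3).tolist(),f['fovy'],f['cx'],f['cy'])
for t in sys.argv[2:]:
    for m in finder.mark_of(f,t)[:3]:
        w=toworld(f,m['centre'],st);c=np.array(m['centre']);print(t,round(m['p'],2),w.round(4),np.round(c[:2]/c[2]*K(f)+[f['cx'],f['cy']]))
E
python3 w.py w1.png tin lid; python3 plan.py 0.556 -0.366 0.036 0
```

```text
[[-0.0, -0.271, 0.962, -0.159], [1.0, -0.001, 0.0, 0.0], [0.001, 0.962, 0.271, -0.074], [0.0, 0.0, 0.0, 1.0]] 58.874898124957355 258.4719797491136 186.92588052050644
tin 0.86 [ 0.558  -0.3648 -0.0024] [267. 166.]
tin 0.85 [ 0.4701 -0.3051 -0.0018] [196. 116.]
tin 0.65 [ 6.570e-01 -4.492e-01  1.000e-04] [341. 230.]
lid 0.94 [ 0.6544 -0.4488  0.0771] [355. 257.]
lid 0.86 [ 0.3817 -0.3401  0.0796] [ 94. 157.]
lid 0.82 [ 0.5445 -0.4561  0.0744] [256. 261.]
pos [ 0.5452 -0.3476  0.2577] yaw 0.92 tilt [ 0.003 -0.002 -1.   ] q7 0.21 t 3.7 F [-0.8  0.5 -0.2] T [-0.06 -0.15  0.03] gap 0.0919
delta tool mm [221.8   9.8  18. ] roll 0.92
```

View pics/w1.png

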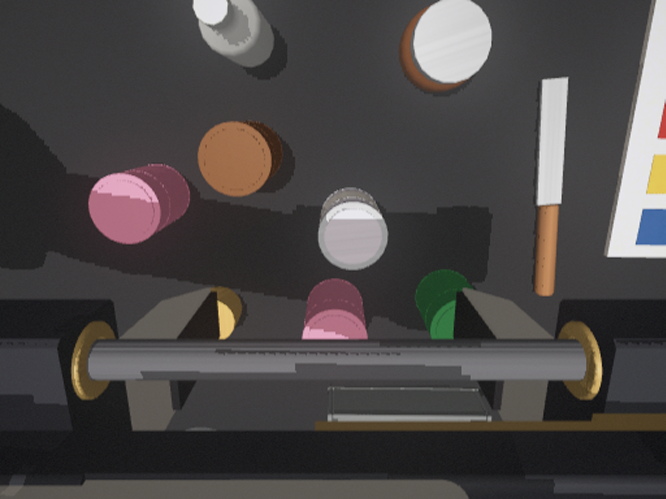

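Wrist view: the tin's lid is at (352,235), with pink, green and brown tins clear of the finger paths. The marks agree on (0.557,-0.3655).

>>> play_rows:
  deltas:
    - {"delta_pos": [20, 11, 18], "roll": 0.9}
    - {"delta_pos": [40, 0, 0], "roll": 0}
    - {"delta_pos": [40, 0, 0], "roll": 0}
    - {"delta_pos": [40, 0, 0], "roll": 0}
    - {"delta_pos": [0, 0, 0], "roll": 0}
  hand: 0

```text
clock: 4.2
position: [0.5598, -0.3681, 0.1169]
tool_rot: [1.214, 1.193, -1.214]
wrist_force: [-0.0, 1.1, -0.9]
finger_gap: 0.0917
```

```bash
python3 plan.py 0.557 -0.3655 0.036 0
```

```text
pos [ 0.5598 -0.3681  0.1169] yaw -0.52 tilt [ 0.008 -0.008 -1.   ] q7 0.12 t 4.2 F [-0.   1.1 -0.9] T [-0.07 -0.    0.01] gap 0.0917
delta tool mm [80.8 -3.5 -3.2] roll -0.52
```

>>> play_rows:
  deltas:
    - {"delta_pos": [20, -3, -3], "roll": 0}
    - {"delta_pos": [20, 0, 0], "roll": 0}
    - {"delta_pos": [20, 0, 0], "roll": 0}
    - {"delta_pos": [20, 0, 0], "roll": 0}
    - {"delta_pos": [0, 0, 0], "roll": 0}

```text
clock: 4.7
position: [0.5617, -0.368, 0.0388]
tool_rot: [1.216, 1.184, -1.214]
wrist_force: [-0.3, -0.1, 1.1]
finger_gap: 0.0922
```

>>> play_rows:
  deltas:
    - {"delta_pos": [0, 0, 0], "roll": 0}
    - {"delta_pos": [0, 0, 0], "roll": 0}
    - {"delta_pos": [0, 0, 0], "roll": 0}
    - {"delta_pos": [0, 0, 0], "roll": 0}
    - {"delta_pos": [0, 0, 0], "roll": 0}
    - {"delta_pos": [0, 0, 0], "roll": 0}
  hand: 1
  grip_force: 20

```text
clock: 5.3
position: [0.5629, -0.369, 0.0414]
tool_rot: [1.216, 1.18, -1.214]
wrist_force: [-0.1, 0.7, -4.1]
finger_gap: 0.0557
```

```bash
python3 plan.py 0.557 -0.3655 0.20 0
```

```text
pos [ 0.5629 -0.369   0.0414] yaw -0.76 tilt [ 0.016 -0.015 -1.   ] q7 0.06 t 5.3 F [-0.1  0.7 -4.1] T [ 0.03 -0.18  0.01] gap 0.0557
delta tool mm [-158.7   -3.4   -1.1] roll -0.76
```

>>> play_rows:
  deltas:
    - {"delta_pos": [-20, 0, 0], "roll": 0}
    - {"delta_pos": [-45, 0, 0], "roll": 0}
    - {"delta_pos": [-45, 0, 0], "roll": 0}
    - {"delta_pos": [-45, 0, 0], "roll": 0}
    - {"delta_pos": [-45, 0, 0], "roll": 0}
    - {"delta_pos": [-40, 0, 0], "roll": 0}

```text
clock: 5.9
position: [0.5544, -0.362, 0.286]
tool_rot: [1.215, 1.198, -1.216]
wrist_force: [1.2, -0.9, -3.3]
finger_gap: 0.0559
```

```bash
python3 plan.py 0.552 0.103 0.27 -4
```

```text
pos [ 0.5544 -0.362   0.286 ] yaw -0.57 tilt [ 0.003 -0.005 -1.   ] q7 0.21 t 5.9 F [ 1.2 -0.9 -3.3] T [-0.11 -0.16 -0.01] gap 0.0559
delta tool mm [  13.8   -7.1 -465. ] roll 3.43
```

>>> play_rows:
  deltas:
    - {"delta_pos": [0, 0, -40], "roll": 0.5}
    - {"delta_pos": [0, 0, -45], "roll": 0.5}
    - {"delta_pos": [0, 0, -45], "roll": 0.5}
    - {"delta_pos": [0, 0, -45], "roll": 0.5}
    - {"delta_pos": [0, 0, -45], "roll": 0.5}
    - {"delta_pos": [0, 0, -45], "roll": 0.5}
    - {"delta_pos": [0, 0, -45], "roll": 0.5}
    - {"delta_pos": [0, 0, -45], "roll": 0}

```text
clock: 6.7
position: [0.5732, -0.0038, 0.3002]
tool_rot: [1.268, 1.133, -1.264]
wrist_force: [0.8, 0.7, -3.0]
finger_gap: 0.0559
```

```bash
python3 plan.py 0.552 0.103 0.27 -4
```

```text
pos [ 0.5732 -0.0038  0.3002] yaw -4.91 tilt [ 0.024 -0.023 -0.999] q7 -0.43 t 6.7 F [ 0.8  0.7 -3. ] T [ 0.02 -0.16  0.03] gap 0.0559
delta tool mm [  27.2  -31.1 -105.1] roll -0.91
```

>>> play_rows:
  deltas:
    - {"delta_pos": [0, -10, -35], "roll": 0}
    - {"delta_pos": [0, -10, -35], "roll": 0}
    - {"delta_pos": [0, -10, -35], "roll": 0}
    - {"delta_pos": [0, 0, 0], "roll": -0.9}
    - {"delta_pos": [0, 0, 0], "roll": 0}

```text
clock: 7.2
position: [0.5468, 0.1216, 0.304]
tool_rot: [1.246, 1.149, -1.231]
wrist_force: [-0.2, -0.4, -3.6]
finger_gap: 0.0556
```

```bash
cat > b.py <<'E'
from h import *
import sys
tag=sys.argv[1]
for n in ['wrist','scene','top']:
    st=manip.read_state();f=vision.grab_frame(n)
    save(f,n+tag+'.png',s=1.3)
    for t in sys.argv[2:]:
        for m in finder.mark_of(f,t)[:6]:
            w=toworld(f,m['centre'],st)
            if w[1]<-0.15 or w[0]>0.75: continue
            print(n,t,round(m['p'],2),w.round(4))
E
python3 b.py 2 tin lid cradle knob_grip rim pad; python3 plan.py 0.552 0.103 0.15 -4
```

```text
wrist tin 0.76 [0.5442 0.1205 0.2638]
wrist lid 0.89 [0.5428 0.1289 0.3359]
wrist lid 0.22 [0.552  0.0995 0.044 ]
wrist cradle 0.89 [0.55   0.1032 0.0456]
wrist pad 0.71 [0.6207 0.0514 0.1214]
scene tin 0.76 [0.5469 0.1204 0.2621]
scene lid 0.68 [0.5412 0.1224 0.3368]
scene cradle 0.95 [0.5502 0.1018 0.0487]
scene cradle 0.3 [0.5405 0.0211 0.154 ]
scene rim 0.8 [0.5465 0.0211 0.1037]
scene pad 0.93 [0.6219 0.0518 0.1155]
top tin 0.55 [0.5467 0.1256 0.2607]
top lid 0.9 [0.5509 0.1248 0.3351]
top cradle 0.75 [0.5548 0.1032 0.0432]
top knob_grip 0.97 [0.5411 0.0224 0.1577]
top rim 0.82 [0.5504 0.0215 0.1054]
top pad 0.64 [0.619  0.0479 0.1149]
pos [0.5475 0.1205 0.303 ] yaw -2.98 tilt [ 0.03  -0.019 -0.999] q7 -0.63 t 8.25 F [-0.4 -0.2 -3.4] T [ 0.01 -0.05  0.07] gap 0.0553
delta tool mm [153.4   0.8  14.6] roll 1.02
```

View pics/wrist2.png

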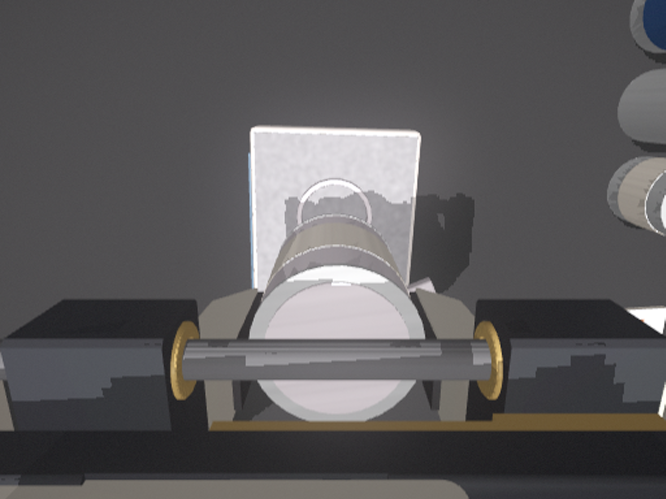

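Wrist view: the tin is between the fingers, lid at (335,345). The cradle ring is just ahead at (335,205) and the arm tip shows at lower right (425,285). The cradle estimates average (0.5515,0.1025).

>>> play_rows:
  deltas:
    - {"delta_pos": [20, 0, 14], "roll": 0.5}
    - {"delta_pos": [35, 0, 0], "roll": 0}
    - {"delta_pos": [35, 0, 0], "roll": 0}
    - {"delta_pos": [35, 0, 0], "roll": 0}
    - {"delta_pos": [35, 0, 0], "roll": 0}
    - {"delta_pos": [0, 0, 0], "roll": 0}

```text
clock: 8.85
position: [0.5549, 0.1031, 0.1406]
tool_rot: [1.259, 1.139, -1.236]
wrist_force: [-1.4, -1.0, -3.5]
finger_gap: 0.0559
```

```bash
python3 b.py 3 tin lid cradle; python3 plan.py 0.552 0.1025 0.086 -4
python3 - <<'E'
import cv2
a=cv2.imread('pics/wrist3.png');b=cv2.imread('pics/scene3.png')[180:360,340:560]
b=cv2.resize(b,None,fx=1.4,fy=1.4)
import numpy as np
c=np.zeros((max(a.shape[0],252),a.shape[1]*0+400+308,3),np.uint8);a=cv2.resize(a,(400,300));c=np.zeros((300,708,3),np.uint8);c[:,:400]=a;c[:252,400:]=b
cv2.imwrite('pics/c3.png',c)
E
```

```text
wrist tin 0.59 [0.553  0.1051 0.0978]
wrist lid 0.59 [0.5499 0.1084 0.1746]
scene tin 0.61 [0.5602 0.1054 0.1073]
scene lid 0.68 [0.5558 0.1112 0.1761]
scene cradle 0.87 [0.5502 0.1028 0.0471]
top tin 0.84 [0.5623 0.1064 0.1055]
top lid 0.78 [0.5643 0.1048 0.1797]
top cradle 0.95 [0.5524 0.1021 0.0415]
pos [0.5586 0.1047 0.1457] yaw -3.57 tilt [ 0.046 -0.017 -0.999] q7 -0.76 t 9.45 F [-0.5  0.5 -3.6] T [ 0.04  0.07 -0.06] gap 0.0559
delta tool mm [59.4 -9.2  1.7] roll 0.43
```

View pics/c3.png

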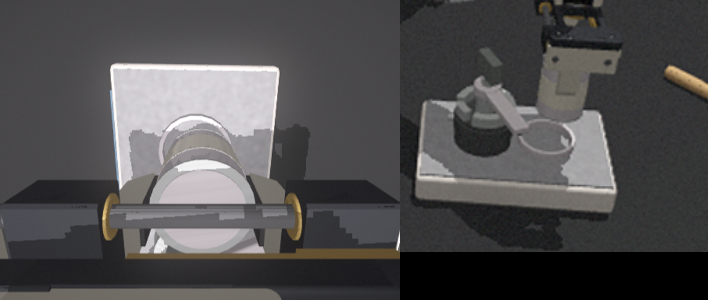

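>>> play_rows:
  deltas:
    - {"delta_pos": [15, -9, 2], "roll": 0}
    - {"delta_pos": [12, 0, 0], "roll": 0}
    - {"delta_pos": [0, 0, 0], "roll": 0}

```text
clock: 9.75
position: [0.5518, 0.1026, 0.1184]
tool_rot: [1.266, 1.131, -1.227]
wrist_force: [0.4, -0.2, -3.1]
finger_gap: 0.0558
```

```bash
python3 b.py 4 tin lid cradle; python3 plan.py 0.55 0.1015 0.086 -4
python3 - <<'E'
import cv2
from h import *
c=[]
for n,(x,y) in [('scene4',(430,275)),('top4',(215,250))]:
    b=cv2.imread('pics/%s.png'%n)[y-65:y+65,x-80:x+80]
    c.append(cv2.resize(b,None,fx=2.5,fy=2.5,interpolation=cv2.INTER_CUBIC))
cv2.imwrite('pics/c4.png',np.hstack(c))
E
```

```text
wrist tin 0.59 [0.5486 0.1037 0.0768]
wrist lid 0.76 [0.547  0.111  0.1527]
scene tin 0.96 [0.5524 0.1047 0.0825]
scene tin 0.18 [0.5095 0.0049 0.0945]
scene lid 0.59 [0.5485 0.1078 0.1515]
scene cradle 0.66 [0.55   0.1004 0.0464]
top tin 0.67 [0.5556 0.1084 0.0753]
top lid 0.59 [0.5544 0.1065 0.1511]
top cradle 0.87 [0.5539 0.1035 0.0447]
pos [0.5524 0.1031 0.1198] yaw -3.6 tilt [ 0.05  -0.017 -0.999] q7 -0.79 t 10.35 F [-1.  -1.1 -3.1] T [-0.02 -0.02 -0.01] gap 0.0556
delta tool mm [33.7 -4.   1.3] roll 0.4
```

View pics/c4.png

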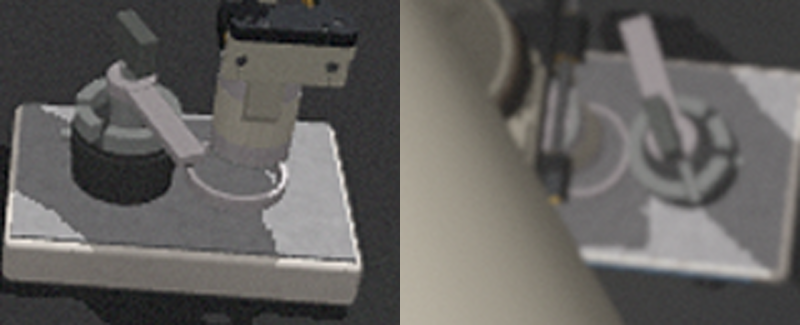

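Scene crop: the tin is just above and slightly behind the ring at (240,175). In both views it sits about 4 mm toward +y, which agrees with how it was gripped. I'll correct and lower it slowly.

>>> play_rows:
  deltas:
    - {"delta_pos": [10, -3, 3.5], "roll": 0}
    - {"delta_pos": [6, 0, 0], "roll": 0}
    - {"delta_pos": [5, 0, 0], "roll": 0}

```text
clock: 10.65
position: [0.5505, 0.099, 0.0977]
tool_rot: [1.268, 1.129, -1.224]
wrist_force: [-0.4, -0.2, -3.5]
finger_gap: 0.0559
```

```bash
python3 plan.py 0.55 0.099 0.086 -4
```

```text
pos [0.5505 0.099  0.0977] yaw -3.61 tilt [ 0.051 -0.017 -0.999] q7 -0.82 t 10.65 F [-0.4 -0.2 -3.5] T [ 0.02  0.04 -0.01] gap 0.0559
delta tool mm [11.7 -1.1 -0.2] roll 0.39
```

>>> play_rows:
  deltas:
    - {"delta_pos": [4, 0, 0], "roll": 0}
    - {"delta_pos": [3, 0, 0], "roll": 0}

```text
clock: 10.85
position: [0.5502, 0.0985, 0.0891]
tool_rot: [1.267, 1.13, -1.226]
wrist_force: [0.3, 0.1, -3.5]
finger_gap: 0.0558
```

>>> play_rows:
  deltas:
    - {"delta_pos": [3, 0, 0], "roll": 0}

```text
clock: 10.95
position: [0.5508, 0.0985, 0.0865]
tool_rot: [1.267, 1.129, -1.225]
wrist_force: [-5.7, -2.3, 22.2]
finger_gap: 0.0562
```

>>> play_rows:
  deltas:
    - {"delta_pos": [-1, 0, 0], "roll": 0}

```text
clock: 11.05
position: [0.5509, 0.0987, 0.0875]
tool_rot: [1.267, 1.129, -1.225]
wrist_force: [-0.1, 0.3, -4.3]
finger_gap: 0.0558
```

>>> play_rows:
  deltas:
    - {"delta_pos": [0, 0, 0], "roll": 0}
    - {"delta_pos": [0, 0, 0], "roll": 0}
    - {"delta_pos": [0, 0, 0], "roll": 0}
    - {"delta_pos": [0, 0, 0], "roll": 0}
  hand: 0.12

```text
clock: 11.45
position: [0.5531, 0.0997, 0.089]
tool_rot: [1.27, 1.127, -1.221]
wrist_force: [-0.1, -0.2, 0.1]
finger_gap: 0.0797
```

```bash
python3 plan.py 0.55 0.103 0.2 -4
```

```text
pos [0.5531 0.0997 0.089 ] yaw -3.6 tilt [ 0.055 -0.016 -0.998] q7 -0.83 t 11.45 F [-0.1 -0.2  0.1] T [ 0.    0.   -0.01] gap 0.0797
delta tool mm [-111.     2.9   -1.7] roll 0.4
```

>>> play_rows:
  deltas:
    - {"delta_pos": [-15, 1, 0], "roll": 0}
    - {"delta_pos": [-30, 1, 0], "roll": 0}
    - {"delta_pos": [-40, 0, 0], "roll": 0}
    - {"delta_pos": [-45, 0, 0], "roll": 0}
    - {"delta_pos": [-40, 0, 0], "roll": 0}
    - {"delta_pos": [0, 0, 35], "roll": 8}
    - {"delta_pos": [0, 0, 0], "roll": 8.5}
    - {"delta_pos": [0, 0, 0], "roll": 8.5}

```text
clock: 12.25
position: [0.5437, 0.0698, 0.2745]
tool_rot: [1.593, 0.886, -1.514]
wrist_force: [-0.3, 0.6, 0.7]
finger_gap: 0.0811
```

>>> play_rows:
  deltas:
    - {"delta_pos": [0, 0, 0], "roll": 8.5}
    - {"delta_pos": [0, 0, 0], "roll": 8.5}
    - {"delta_pos": [0, 0, 0], "roll": 8.5}
    - {"delta_pos": [0, 0, 0], "roll": 8.5}
    - {"delta_pos": [0, 0, 0], "roll": 0}

```text
clock: 12.75
position: [0.5437, 0.071, 0.2814]
tool_rot: [2.006, 0.44, -1.884]
wrist_force: [-0.2, -0.1, -0.2]
finger_gap: 0.0811
```

```bash
python3 b.py 5 tin lid cradle knob knob_grip rim pad pin; python3 plan.py 0.546 0.02 0.2 -69
python3 - <<'E'
import cv2
from h import *
c=[]
for n,(x,y) in [('scene5',(430,275)),('top5',(245,250))]:
    b=cv2.imread('pics/%s.png'%n)[y-75:y+75,x-80:x+80]
    c.append(cv2.resize(b,None,fx=2.5,fy=2.5,interpolation=cv2.INTER_CUBIC))
cv2.imwrite('pics/c5.png',np.hstack(c))
E
```

```text
wrist tin 0.94 [0.5516 0.1006 0.0463]
wrist lid 0.72 [0.5476 0.1052 0.118 ]
wrist knob 0.93 [ 5.441e-01  2.180e-02 -2.000e-04]
wrist knob_grip 0.58 [0.5437 0.0234 0.1583]
wrist rim 0.77 [0.5506 0.0231 0.1032]
wrist pad 0.88 [0.6217 0.0485 0.1207]
wrist pad 0.75 [0.5445 0.0256 0.1558]
wrist pin 0.65 [0.507  0.008  0.1017]
wrist pin 0.41 [0.5496 0.1012 0.0467]
scene tin 0.9 [0.5526 0.1018 0.0447]
scene lid 0.7 [0.5506 0.1018 0.1183]
scene cradle 0.6 [0.5514 0.1017 0.0456]
scene knob_grip 0.81 [0.5473 0.0187 0.1492]
scene rim 0.76 [0.546  0.0196 0.0989]
scene pad 0.93 [0.6212 0.0494 0.1169]
scene pin 0.75 [0.5108 0.0025 0.0947]
top tin 0.67 [0.553  0.1005 0.0463]
top lid 0.8 [0.5551 0.1018 0.1185]
top cradle 0.55 [0.5519 0.102  0.0438]
top cradle 0.37 [0.505  0.0125 0.0986]
top knob 0.63 [ 0.5459  0.021  -0.0017]
top knob_grip 0.68 [0.5431 0.0187 0.1588]
top rim 0.85 [0.5485 0.0256 0.1066]
top pad 0.75 [0.6172 0.0478 0.1142]
top pin 0.92 [0.5083 0.0094 0.0998]
pos [0.5437 0.0705 0.2802] yaw -62.86 tilt [ 0.065 -0.015 -0.998] q7 -1.5 t 14.1 F [-0.5  0.9 -0.1] T [0.02 0.07 0.05] gap 0.0808
delta tool mm [80.9 42.5 25.2] roll 6.14
```

View pics/c5.png

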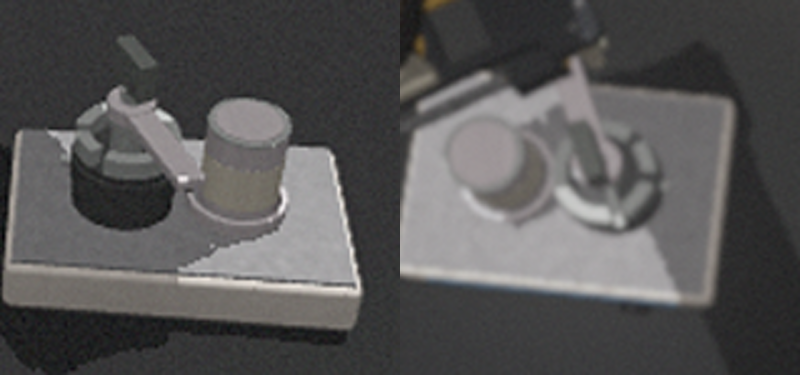

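Both views show the tin upright in the ring: base marks at z 0.045, lid at z 0.118. The tool lean has grown over the rows, so I'll check whether a vertical move takes it back.

>>> play_rows:
  deltas:
    - {"delta_pos": [-45, 0, 0], "roll": 2}
    - {"delta_pos": [-45, 0, 0], "roll": 2}
    - {"delta_pos": [-45, 0, 0], "roll": 2}

```text
clock: 14.4
position: [0.531, 0.0708, 0.4112]
tool_rot: [2.058, 0.349, -1.964]
wrist_force: [1.2, -0.2, -0.6]
finger_gap: 0.0807
```

```bash
python3 plan.py 0.546 0.021 0.2 -69
```

```text
pos [0.531  0.0708 0.4112] yaw -69.01 tilt [ 0.049 -0.015 -0.999] q7 -1.52 t 14.4 F [ 1.2 -0.2 -0.6] T [-0.02  0.01 -0.01] gap 0.0807
delta tool mm [212.4  45.3  12.5] roll -0.01
```

>>> play_rows:
  deltas:
    - {"delta_pos": [25, 21, 13], "roll": 0}
    - {"delta_pos": [25, 21, 13], "roll": 0}
    - {"delta_pos": [45, 0, 0], "roll": 0}
  hand: 0.5

```text
clock: 14.7
position: [0.5362, 0.0234, 0.3303]
tool_rot: [2.083, 0.345, -1.93]
wrist_force: [1.0, -0.0, -0.4]
finger_gap: 0.0616
```

```bash
python3 plan.py 0.546 0.021 0.2 -69
```

```text
pos [0.5362 0.0234 0.3303] yaw -68.93 tilt [ 0.079 -0.015 -0.997] q7 -1.45 t 14.7 F [ 1.  -0.  -0.4] T [-0.04 -0.01  0.  ] gap 0.0616
delta tool mm [130.7   0.2   0.6] roll 0.07
```

```bash
cat > s.py <<'E'
import sys
from h import *
from plan import plan
for i in range(int(sys.argv[1])): vision.grab_frame('wrist')
plan(*map(float,sys.argv[2:6]))
E
for i in 1 2 3; do python3 s.py 1 0.546 0.021 0.2 -69;done
```

```text
pos [0.531  0.0238 0.3206] yaw -68.84 tilt [ 0.064 -0.013 -0.998] q7 -1.45 t 14.75 F [-4.  -1.  -5.2] T [-0.07  0.38  0.01] gap 0.0576
delta tool mm [121.4   3.7  -6.3] roll 0.16
pos [0.5302 0.0249 0.3226] yaw -68.73 tilt [ 0.062 -0.013 -0.998] q7 -1.45 t 14.8 F [-1.  -0.3 -0.1] T [0.02 0.14 0.03] gap 0.053
delta tool mm [123.4   5.1  -6.8] roll 0.27
pos [0.5317 0.0262 0.3255] yaw -68.65 tilt [ 0.065 -0.012 -0.998] q7 -1.45 t 14.85 F [0.7 0.4 0.7] T [0.05 0.06 0.04] gap 0.0494
delta tool mm [126.2   5.6  -4.4] roll 0.35
```

>>> play_rows:
  deltas:
    - {"delta_pos": [-50, 0, 0], "roll": 0}
    - {"delta_pos": [50, 0, 0], "roll": 0}

```text
clock: 15.05
position: [0.5361, 0.0289, 0.3388]
tool_rot: [2.079, 0.356, -1.93]
wrist_force: [3.1, -0.3, 0.5]
finger_gap: 0.0462
```

```bash
python3 s.py 2 0.546 0.021 0.2 -69; python3 s.py 2 0.546 0.021 0.2 -69
```

```text
pos [0.5264 0.0262 0.3242] yaw -68.52 tilt [ 0.05  -0.01  -0.999] q7 -1.44 t 15.15 F [-1.  -0.1 -0.8] T [ 0.01  0.14 -0.  ] gap 0.0461
delta tool mm [125.1   8.5 -10.9] roll 0.48
pos [0.5281 0.0267 0.3269] yaw -68.52 tilt [ 0.054 -0.01  -0.998] q7 -1.44 t 15.25 F [-0.1 -0.5  0.1] T [0.09 0.03 0.04] gap 0.0455
delta tool mm [127.7   8.1  -8.5] roll 0.48
```

>>> play_rows:
  deltas:
    - {"delta_pos": [-50, 0, 0], "roll": 0}
    - {"delta_pos": [50, 0, 0], "roll": 0}

```text
clock: 15.45
position: [0.5337, 0.029, 0.3394]
tool_rot: [2.072, 0.361, -1.938]
wrist_force: [3.4, 0.4, -0.2]
finger_gap: 0.0456
```

```bash
python3 s.py 2 0.546 0.021 0.2 -69
```

```text
pos [0.5236 0.0262 0.3244] yaw -68.44 tilt [ 0.041 -0.009 -0.999] q7 -1.44 t 15.55 F [-1.4  0.1 -1. ] T [-0.02  0.16 -0.02] gap 0.0458
delta tool mm [125.3  10.2 -14.6] roll 0.56
```

>>> play_rows:
  deltas:
    - {"delta_pos": [-50, 0, 0], "roll": 0}
    - {"delta_pos": [50, 0, 0], "roll": 0}

```text
clock: 15.75
position: [0.5277, 0.028, 0.338]
tool_rot: [2.057, 0.366, -1.957]
wrist_force: [2.2, 1.3, -1.0]
finger_gap: 0.0461
```

```bash
python3 s.py 2 0.546 0.021 0.2 -69
```

```text
pos [0.5176 0.0252 0.3234] yaw -68.38 tilt [ 0.024 -0.008 -1.   ] q7 -1.44 t 15.85 F [-0.5 -0.3 -0.6] T [-0.03  0.1  -0.03] gap 0.046
delta tool mm [124.1  12.3 -22.4] roll 0.62
```

>>> play_rows:
  deltas:
    - {"delta_pos": [-50, 0, 0], "roll": 0}
    - {"delta_pos": [50, 0, 0], "roll": 0}

```text
clock: 16.05
position: [0.5215, 0.0266, 0.337]
tool_rot: [2.041, 0.371, -1.977]
wrist_force: [2.8, 0.6, 0.1]
finger_gap: 0.0462
```

```bash
python3 s.py 2 0.546 0.021 0.2 -69
```

```text
pos [0.5111 0.0239 0.3224] yaw -68.34 tilt [ 0.006 -0.007 -1.   ] q7 -1.43 t 16.15 F [-0.6  0.1 -1. ] T [-0.05  0.09 -0.02] gap 0.0457
delta tool mm [122.6  14.5 -31. ] roll 0.66
```

>>> play_rows:
  deltas:
    - {"delta_pos": [-50, 0, 0], "roll": 0}
    - {"delta_pos": [50, 0, 0], "roll": 0}

```text
clock: 16.35
position: [0.5149, 0.0252, 0.3361]
tool_rot: [2.023, 0.376, -1.997]
wrist_force: [3.3, 0.3, -0.1]
finger_gap: 0.0457
```

```bash
python3 s.py 2 0.546 0.021 0.2 -69
```

```text
pos [0.5042 0.0226 0.3215] yaw -68.3 tilt [-0.014 -0.007 -1.   ] q7 -1.43 t 16.45 F [-0.1 -0.6 -1.4] T [-0.09  0.09 -0.02] gap 0.0456
delta tool mm [120.9  16.8 -40.1] roll 0.7
```

The tool lean is corrected. Now I'll go above the knob.

>>> play_rows:
  deltas:
    - {"delta_pos": [20, 8, -20], "roll": 0.3}
    - {"delta_pos": [30, 8, -20], "roll": 0.3}
    - {"delta_pos": [30, 0, 0], "roll": 0}

```text
clock: 16.75
position: [0.5524, 0.0215, 0.2503]
tool_rot: [2.013, 0.366, -2.023]
wrist_force: [0.1, 0.2, -1.0]
finger_gap: 0.0459
```

```bash
python3 s.py 3 0.546 0.021 0.2 -69; python3 w.py w6.png knob_grip knob rim pad pin; python3 plan.py 0.546 0.021 0.2 -69
```

```text
pos [0.5486 0.0216 0.2489] yaw -68.93 tilt [-0.01  -0.009 -1.   ] q7 -1.53 t 16.9 F [0.1 0.6 0.3] T [ 0.02 -0.01 -0.02] gap 0.046
delta tool mm [48.9 -0.6  2. ] roll 0.07
[[0.0, -0.271, 0.963, -0.159], [1.0, -0.0, -0.0, -0.0], [0.001, 0.963, 0.271, -0.074], [0.0, 0.0, 0.0, 1.0]] 58.874898124957355 258.4719797491136 186.92588052050644
knob_grip 0.71 [0.542  0.0209 0.159 ] [256. 198.]
knob 0.75 [ 0.5431  0.0219 -0.001 ] [256. 156.]
knob 0.6 [5.461e-01 5.770e-02 5.000e-04] [229. 143.]
rim 0.89 [0.5534 0.0241 0.1032] [257. 167.]
pad 0.78 [0.6215 0.0496 0.1216] [258.  83.]
pos [0.5497 0.0217 0.2501] yaw -68.94 tilt [-0.004 -0.01  -1.   ] q7 -1.53 t 17.2 F [ 0.2 -0.   0.1] T [ 0.01 -0.03 -0.03] gap 0.0462
delta tool mm [50.1 -1.   3.4] roll 0.06
```

View pics/w6.png

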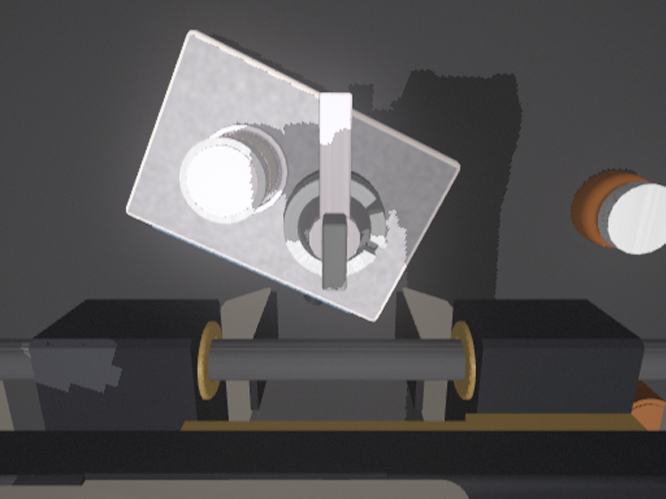

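Wrist view: the arm lies vertical in the image at x≈335, so it is aligned with the tool. The bar grip is at (335,250), centred between the jaws, and the tin is in its cradle at (225,180).

>>> play_rows:
  deltas:
    - {"delta_pos": [30, -1, 3], "roll": 0}
    - {"delta_pos": [30, 0, 0], "roll": 0}
    - {"delta_pos": [25, 0, 0], "roll": 0}

```text
clock: 17.5
position: [0.5517, 0.0206, 0.1707]
tool_rot: [2.024, 0.359, -2.008]
wrist_force: [0.1, -0.1, 0.5]
finger_gap: 0.0457
```

```bash
python3 s.py 3 0.546 0.021 0.140 -69
python3 - <<'E'
from h import *
import numpy as np
# bar top face ends from w6 (z=.171) with pose then
p=dict(position=np.array([0.549,0.0217,0.2495]))
f=vision.grab_frame('wrist')
st=manip.read_state(); Ry=np.radians(-68.94)
x=np.array([-0.007,-0.01,-1]);x/=np.linalg.norm(x);y=np.array([np.cos(Ry),np.sin(Ry),0]);y-=x*(x@y);y/=np.linalg.norm(y)
p['tool_rot']=R.from_matrix(np.c_[x,y,np.cross(x,y)]).as_rotvec()
for uv in [(335,223),(335,289)]: print(ray(f,(uv[0]/1.3,uv[1]/1.3),0.171,p).round(4))
E
```

```text
pos [0.5502 0.0206 0.1701] yaw -68.98 tilt [ 0.006 -0.012 -1.   ] q7 -1.6 t 17.65 F [ 0.3 -0.2  0.6] T [ 0.04 -0.04 -0.03] gap 0.0461
delta tool mm [30.  -2.2  3.8] roll 0.02
[0.5652 0.0283 0.171 ]
[0.5287 0.0143 0.171 ]
```

>>> play_rows:
  deltas:
    - {"delta_pos": [15, -2, 3], "roll": 0}
    - {"delta_pos": [15, 0, 0], "roll": 0}

```text
clock: 17.9
position: [0.5517, 0.0219, 0.1446]
tool_rot: [2.031, 0.358, -2.0]
wrist_force: [-0.4, -0.6, -0.1]
finger_gap: 0.046
```

```bash
python3 s.py 3 0.547 0.0213 0.140 -69
```

```text
pos [0.5506 0.0217 0.1434] yaw -69.0 tilt [ 0.014 -0.011 -1.   ] q7 -1.63 t 18.05 F [ 0.7 -0.6  0.1] T [ 0.03  0.05 -0.03] gap 0.046
delta tool mm [ 3.4 -0.9  3.6] roll -0.0
```

>>> play_rows:
  deltas:
    - {"delta_pos": [2, -1, 5], "roll": 0}
  hand: 1
  grip_force: 25

```text
clock: 18.15
position: [0.5465, 0.0212, 0.1418]
tool_rot: [2.029, 0.36, -2.003]
wrist_force: [0.7, 0.8, -0.4]
finger_gap: 0.0417
```

```bash
for i in 1 2 3; do python3 s.py 3 0.547 0.0213 0.140 -69;done
```

```text
pos [0.5453 0.0207 0.1414] yaw -69.0 tilt [ 0.014 -0.012 -1.   ] q7 -1.63 t 18.3 F [ 0.2 -0.1 -0. ] T [-0.04 -0.01  0.03] gap 0.0305
delta tool mm [ 1.4  0.1 -1.8] roll -0.0
pos [0.5459 0.0208 0.1417] yaw -69.01 tilt [ 0.014 -0.011 -1.   ] q7 -1.63 t 18.45 F [-0.3  0.4  0.4] T [-0.01 -0.06 -0.02] gap 0.0183
delta tool mm [ 1.7 -0.1 -1.2] roll -0.01
pos [0.5458 0.0212 0.1416] yaw -69.01 tilt [ 0.014 -0.011 -1.   ] q7 -1.63 t 18.6 F [-0.3  0.5  2.6] T [0.51 0.43 0.03] gap 0.0138
delta tool mm [ 1.7  0.4 -1.1] roll -0.01
```

>>> play_rows:
  deltas:
    - {"delta_pos": [-4, 0, 0], "roll": 0}
    - {"delta_pos": [-4, 0, 0], "roll": 0}

```text
clock: 18.8
position: [0.5457, 0.0213, 0.1481]
tool_rot: [2.029, 0.362, -2.005]
wrist_force: [4.8, 0.9, -12.7]
finger_gap: 0.0141
```

```bash
for i in 1 2; do python3 s.py 2 0.547 0.0213 0.1546 -69;done
```

```text
pos [0.5457 0.0213 0.1485] yaw -69.03 tilt [ 0.014 -0.009 -1.   ] q7 -1.62 t 18.9 F [ 4.1  0.7 -9.8] T [ 0.55 -0.66 -0.  ] gap 0.0139
delta tool mm [-6.1  0.5 -1.3] roll -0.03
pos [0.5457 0.0213 0.1484] yaw -69.03 tilt [ 0.014 -0.01  -1.   ] q7 -1.62 t 19.0 F [  5.3   1.3 -10. ] T [ 0.58 -0.76  0.01] gap 0.0142
delta tool mm [-6.1  0.6 -1.3] roll -0.03
```

>>> play_rows:
  deltas:
    - {"delta_pos": [-3.5, 0, -1], "roll": 0}
    - {"delta_pos": [-3, 0, 0], "roll": 0}

```text
clock: 19.2
position: [0.5456, 0.0213, 0.1538]
tool_rot: [2.027, 0.361, -2.008]
wrist_force: [7.2, 0.6, -13.8]
finger_gap: 0.014
```

```bash
python3 s.py 3 0.547 0.0213 0.1546 -69; python3 b.py 7 knob_grip pad pin
```

```text
pos [0.5456 0.0212 0.1541] yaw -69.05 tilt [ 0.012 -0.01  -1.   ] q7 -1.62 t 19.35 F [  4.   -0.2 -11. ] T [ 0.47 -0.68 -0.  ] gap 0.0143
delta tool mm [-0.4  0.4 -1.3] roll -0.05
wrist knob_grip 0.25 [0.547  0.0226 0.0102]
scene knob_grip 0.55 [0.5445 0.0151 0.1648]
scene pad 0.83 [0.6179 0.0458 0.1285]
scene pad 0.32 [0.5482 0.0199 0.1016]
scene pin 0.87 [0.507  0.0053 0.1091]
top knob_grip 0.61 [0.5434 0.0209 0.1696]
top pin 0.5 [0.5077 0.0074 0.1098]
```

Lifted about 12.5 mm: pin mark at z 0.109, Fz −11 N. I'll check the rim for notches in the earlier close picture.

Run:
```python
from h import *
a=cv2.imread('pics/w6.png')[155:315,265:405]
b=cv2.imread('pics/top5.png')[200:300,230:330]
o=np.hstack([cv2.resize(a,(392,448),interpolation=cv2.INTER_CUBIC),cv2.resize(b,(400,448),interpolation=cv2.INTER_CUBIC)])
cv2.imwrite('pics/c6.png',o)
```

```text
(no output)
```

View pics/c6.png

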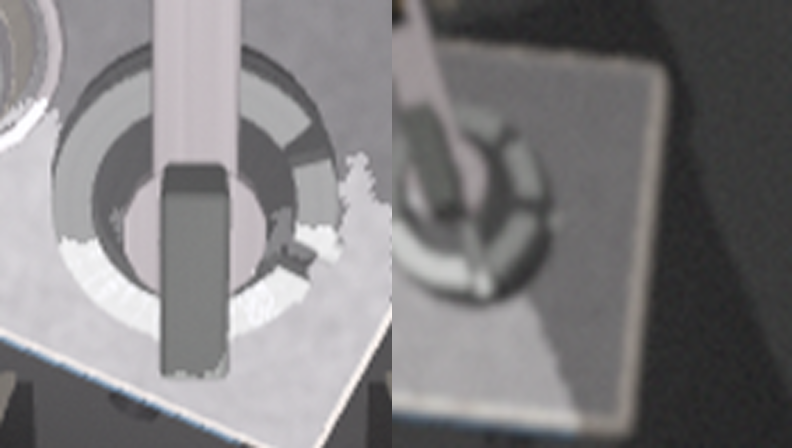

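```bash
python3 - <<'E'
from h import *
f=vision.grab_frame('wrist')
p=dict(position=np.array([0.549,0.0217,0.2495]));Ry=np.radians(-68.94)
x=np.array([-0.007,-0.01,-1]);x/=np.linalg.norm(x);y=np.array([np.cos(Ry),np.sin(Ry),0]);y-=x*(x@y);y/=np.linalg.norm(y)
p['tool_rot']=R.from_matrix(np.c_[x,y,np.cross(x,y)]).as_rotvec()
for uv in [(278,248),(300,262),(290,255),(290,158),(326,142),(308,150),(55,190),(338,200),(196,340)]:
    w=ray(f,((265+uv[0]/2.8)/1.3,(155+uv[1]/2.8)/1.3),0.104,p)-[0.5468,0.0213,0]
    print(uv,(w*1000).round(1)[:2],'r',np.hypot(*w[:2]).round(4),'ang',np.degrees(np.arctan2(w[1],w[0]))%360-201)
E
python3 plan.py 0.547 0.0213 0.1546 -69
```

```text
(278, 248) [ -3.4 -24.2] r 0.0244 ang 60.918197367548146
(300, 262) [ -4.9 -30.8] r 0.0312 ang 59.999843826225
(290, 255) [ -4.1 -27.7] r 0.028 ang 60.661568482115456
(290, 158) [ 19.4 -18.1] r 0.0266 ang 115.95003695414596
(326, 142) [ 26.4 -25. ] r 0.0364 ang 115.57517625629174
(308, 150) [ 22.9 -21.6] r 0.0315 ang 115.73314540778802
(55, 190) [-9.4 34.1] r 0.0353 ang -95.60352496068835
(338, 200) [ 13.7 -33.6] r 0.0363 ang 91.22347250193286
(196, 340) [-34.3 -13.6] r 0.0369 ang 0.5493657580167621
pos [0.5456 0.0213 0.1541] yaw -69.04 tilt [ 0.012 -0.01  -1.   ] q7 -1.62 t 20.0 F [  3.8  -0.3 -10.7] T [ 0.39 -0.73  0.01] gap 0.014
delta tool mm [-0.5  0.5 -1.3] roll -0.04
```

The crop shows a notch at (290,255), which computes to about 60° anticlockwise of parking. Another at (308,150) computes to about 116°, beyond the range. I'll turn lifted to about 52°, then feel.

>>> play_rows:
  deltas:
    - {"delta_pos": [0, 0, 0], "roll": -6}
    - {"delta_pos": [0, 0, 0], "roll": -6}

```text
clock: 20.2
position: [0.5456, 0.0213, 0.1541]
tool_rot: [1.895, 0.551, -1.878]
wrist_force: [4.5, 0.8, -11.9]
finger_gap: 0.0139
```

```bash
python3 s.py 2 0.547 0.0213 0.1546 -69
```

```text
pos [0.5456 0.0213 0.154 ] yaw -56.91 tilt [ 0.012 -0.01  -1.   ] q7 -1.43 t 20.3 F [  4.1   0.3 -11.3] T [ 0.57 -0.58 -0.  ] gap 0.0138
delta tool mm [-0.6  0.8 -1.2] roll 12.09
```

Very clean. Continue turning: −56.9 → −17 (52° in all).

>>> play_rows:
  deltas:
    - {"delta_pos": [0, 0, 0], "roll": -7}
    - {"delta_pos": [0, 0, 0], "roll": -7}
    - {"delta_pos": [0, 0, 0], "roll": -7}

```text
clock: 20.6
position: [0.5455, 0.0214, 0.1541]
tool_rot: [1.654, 0.831, -1.644]
wrist_force: [4.6, -0.2, -11.7]
finger_gap: 0.0142
```

>>> play_rows:
  deltas:
    - {"delta_pos": [0, 0, 0], "roll": -7}
    - {"delta_pos": [0, 0, 0], "roll": -7}
    - {"delta_pos": [0, 0, 0], "roll": -5}

```text
clock: 20.9
position: [0.5455, 0.0214, 0.1541]
tool_rot: [1.419, 1.043, -1.413]
wrist_force: [4.9, 1.4, -10.9]
finger_gap: 0.0139
```

```bash
python3 s.py 2 0.547 0.0213 0.1516 -69
```

```text
pos [0.5455 0.0214 0.154 ] yaw -16.75 tilt [ 0.011 -0.009 -1.   ] q7 -0.81 t 21.0 F [  5.4   0.6 -11.9] T [ 0.65 -0.6   0.04] gap 0.0141
delta tool mm [ 2.4  1.5 -0.3] roll 52.25
```

>>> play_rows:
  deltas:
    - {"delta_pos": [1.2, 0, 0], "roll": 0}

```text
clock: 21.1
position: [0.5455, 0.0214, 0.1529]
tool_rot: [1.424, 1.039, -1.418]
wrist_force: [4.3, 0.9, -9.6]
finger_gap: 0.0141
```

>>> play_rows:
  deltas:
    - {"delta_pos": [0.8, 0, 0], "roll": 0}

```text
clock: 21.2
position: [0.5455, 0.0214, 0.152]
tool_rot: [1.426, 1.038, -1.42]
wrist_force: [4.8, 0.3, -9.5]
finger_gap: 0.014
```

>>> play_rows:
  deltas:
    - {"delta_pos": [0.6, 0, 0], "roll": 0}

```text
clock: 21.3
position: [0.5455, 0.0214, 0.1516]
tool_rot: [1.427, 1.036, -1.421]
wrist_force: [1.6, 0.1, -4.7]
finger_gap: 0.014
```

>>> play_rows:
  deltas:
    - {"delta_pos": [0, 0, 0], "roll": -1.5}

```text
clock: 21.4
position: [0.5455, 0.0214, 0.1517]
tool_rot: [1.408, 1.051, -1.403]
wrist_force: [2.9, 0.3, -10.7]
finger_gap: 0.0137
```

>>> play_rows:
  deltas:
    - {"delta_pos": [0, 0, 0], "roll": -1.5}

```text
clock: 21.5
position: [0.5455, 0.0214, 0.1518]
tool_rot: [1.388, 1.066, -1.383]
wrist_force: [3.4, 0.7, -11.5]
finger_gap: 0.0141
```

```bash
python3 s.py 1 0.547 0.0213 0.1516 -69
```

```text
pos [0.5455 0.0214 0.1517] yaw -14.09 tilt [ 0.011 -0.01  -1.   ] q7 -0.78 t 21.55 F [ 3.8 -0.  -9.8] T [ 0.48 -0.45  0.05] gap 0.014
delta tool mm [ 0.2  1.5 -0.3] roll 54.91
```

>>> play_rows:
  deltas:
    - {"delta_pos": [0.7, 0, 0], "roll": -1.2}

```text
clock: 21.65
position: [0.5455, 0.0214, 0.1515]
tool_rot: [1.371, 1.079, -1.367]
wrist_force: [0.3, 0.8, -0.4]
finger_gap: 0.0142
```

>>> play_rows:
  deltas:
    - {"delta_pos": [0.7, 0, 0], "roll": -1.2}

```text
clock: 21.75
position: [0.5455, 0.0214, 0.1514]
tool_rot: [1.355, 1.09, -1.352]
wrist_force: [-0.8, 0.5, -0.6]
finger_gap: 0.014
```

```bash
python3 plan.py 0.547 0.0213 0.1516 -69
```

```text
pos [0.5455 0.0214 0.1514] yaw -11.57 tilt [ 0.011 -0.011 -1.   ] q7 -0.74 t 21.75 F [-0.8  0.5 -0.6] T [ 0.53  0.31 -0.24] gap 0.014
delta tool mm [-0.2  1.5 -0.2] roll 57.43
```

>>> play_rows:
  deltas:
    - {"delta_pos": [0.3, 0, 0], "roll": -1.2}

```text
clock: 21.85
position: [0.5455, 0.0214, 0.1514]
tool_rot: [1.338, 1.102, -1.336]
wrist_force: [1.1, 0.6, -4.4]
finger_gap: 0.0141
```

>>> play_rows:
  deltas:
    - {"delta_pos": [0.4, 0, 0], "roll": -1.2}

```text
clock: 21.95
position: [0.5455, 0.0214, 0.1512]
tool_rot: [1.321, 1.114, -1.319]
wrist_force: [1.7, 0.2, -5.2]
finger_gap: 0.0139
```

```bash
python3 plan.py 0.547 0.0213 0.1516 -69
```

```text
pos [0.5455 0.0214 0.1512] yaw -8.97 tilt [ 0.011 -0.011 -1.   ] q7 -0.7 t 21.95 F [ 1.7  0.2 -5.2] T [ 0.49  0.01 -0.04] gap 0.0139
delta tool mm [-0.4  1.5 -0.1] roll 60.03
```

>>> play_rows:
  deltas:
    - {"delta_pos": [0.6, 0, 0], "roll": 0}

```text
clock: 22.05
position: [0.5455, 0.0214, 0.1503]
tool_rot: [1.32, 1.115, -1.318]
wrist_force: [3.7, 1.5, -8.6]
finger_gap: 0.014
```

```bash
python3 plan.py 0.547 0.0213 0.1516 -69
```

```text
pos [0.5455 0.0214 0.1503] yaw -8.89 tilt [ 0.011 -0.011 -1.   ] q7 -0.7 t 22.05 F [ 3.7  1.5 -8.6] T [ 0.51 -0.34  0.1 ] gap 0.014
delta tool mm [-1.3  1.5 -0.1] roll 60.11
```

It is sinking with the spring load back on the wrist, so the pin is entering the notch at about 60°. Lower a little to confirm.

>>> play_rows:
  deltas:
    - {"delta_pos": [1.2, 0, 0], "roll": 0}

```text
clock: 22.15
position: [0.5455, 0.0214, 0.1487]
tool_rot: [1.32, 1.115, -1.318]
wrist_force: [3.0, 0.5, -7.7]
finger_gap: 0.014
```

```bash
python3 s.py 1 0.547 0.0213 0.1446 -69
```

```text
pos [0.5455 0.0214 0.1485] yaw -8.86 tilt [ 0.011 -0.011 -1.   ] q7 -0.7 t 22.2 F [ 4.6  0.9 -9.4] T [ 0.46 -0.36  0.13] gap 0.014
delta tool mm [ 3.9  1.5 -0.2] roll 60.14
```

>>> play_rows:
  deltas:
    - {"delta_pos": [0.5, 0, 0], "roll": -0.7}

```text
clock: 22.3
position: [0.5454, 0.0214, 0.1477]
tool_rot: [1.311, 1.123, -1.309]
wrist_force: [3.1, 0.7, -9.4]
finger_gap: 0.014
```

```bash
python3 s.py 1 0.547 0.0213 0.1446 -69
```

```text
pos [0.5454 0.0214 0.1475] yaw -8.08 tilt [ 0.011 -0.011 -1.   ] q7 -0.69 t 22.35 F [  4.8   1.5 -11.4] T [ 0.48 -0.48  0.06] gap 0.0141
delta tool mm [ 2.9  1.5 -0.2] roll 60.92
```

Free in the notch. Release so it snaps down.

>>> play_rows:
  deltas:
    - {"delta_pos": [0, 0, 0], "roll": 0}
    - {"delta_pos": [0, 0, 0], "roll": 0}
    - {"delta_pos": [0, 0, 0], "roll": 0}
  hand: 0.5

```text
clock: 22.65
position: [0.5463, 0.0211, 0.1493]
tool_rot: [1.309, 1.121, -1.307]
wrist_force: [0.4, 1.2, -0.3]
finger_gap: 0.0335
```

```bash
python3 s.py 2 0.547 0.0213 0.25 -9; python3 b.py 8 knob_grip pad pin lid tin
```

```text
pos [0.5463 0.0211 0.1492] yaw -8.04 tilt [ 0.013 -0.013 -1.   ] q7 -0.69 t 22.75 F [0.3 0.3 0.1] T [-0.02 -0.1   0.01] gap 0.0412
delta tool mm [-100.7    2.2    0.8] roll 0.96
wrist knob_grip 0.92 [0.543  0.023  0.1591]
wrist knob_grip 0.2 [0.5463 0.1059 0.1218]
wrist pad 0.67 [0.5591 0.0994 0.1215]
wrist pad 0.49 [5.466e-01 1.900e-02 5.000e-04]
wrist pin 0.54 [0.5425 0.0218 0.1616]
wrist lid 0.61 [0.5496 0.1028 0.1213]
wrist tin 0.82 [0.5496 0.0993 0.0468]
scene knob_grip 0.81 [0.5437 0.0184 0.1553]
scene knob_grip 0.49 [0.5499 0.1004 0.1181]
scene knob_grip 0.37 [0.5597 0.0994 0.1187]
scene pad 0.77 [0.5568 0.0995 0.1186]
scene pad 0.75 [ 0.5507  0.0612 -0.0042]
scene pin 0.59 [ 0.5422 -0.0231  0.0993]
scene lid 0.94 [0.5511 0.1024 0.1185]
```

>>> play_rows:
  deltas:
    - {"delta_pos": [-15, 1, 0], "roll": 0}
    - {"delta_pos": [-35, 0, 0], "roll": 0}
    - {"delta_pos": [-45, 0, 0], "roll": 0}
    - {"delta_pos": [-45, 0, 0], "roll": 0}
    - {"delta_pos": [-30, 0, 0], "roll": 0}

```text
clock: 24.15
position: [0.5418, 0.0237, 0.3234]
tool_rot: [1.304, 1.131, -1.312]
wrist_force: [0.7, -0.4, -0.4]
finger_gap: 0.0459
```

```bash
python3 s.py 3 0.547 0.0213 0.25 -9; python3 b.py 9 knob_grip pad pin lid tin bottle jar
python3 - <<'E'
import cv2
from h import *
f=[cv2.imread('pics/scene9.png')[200:350,350:510],cv2.imread('pics/wrist9.png')[60:420,100:500]]
cv2.imwrite('pics/c9.png',np.hstack([cv2.resize(f[0],(400,375),interpolation=cv2.INTER_CUBIC),cv2.resize(f[1],(400,375))]))
E
```

```text
pos [0.5426 0.0235 0.3226] yaw -7.92 tilt [ 0.005 -0.011 -1.   ] q7 -0.52 t 24.3 F [ 0.3 -0.  -0.2] T [-0.07 -0.05 -0.05] gap 0.046
delta tool mm [72.6  4.2  0.8] roll 1.08
wrist knob_grip 0.92 [0.5388 0.0215 0.1616]
wrist pad 0.78 [0.556  0.1019 0.1221]
wrist lid 0.98 [0.5482 0.1026 0.1201]
wrist tin 0.97 [0.5514 0.1013 0.0463]
scene knob_grip 0.58 [0.5458 0.0184 0.1526]
scene pad 0.79 [0.5557 0.1006 0.1167]
scene pin 0.84 [ 0.5424 -0.0209  0.0962]
scene pin 0.59 [0.5496 0.1042 0.0447]
scene lid 0.66 [0.5492 0.1006 0.118 ]
scene tin 0.91 [0.5516 0.102  0.0449]
top knob_grip 0.74 [0.5445 0.021  0.1637]
top pin 0.76 [ 0.5382 -0.0169  0.0981]
top lid 0.5 [0.5578 0.1008 0.1164]
top tin 0.44 [0.5502 0.1018 0.0447]
top bottle 0.28 [ 0.547   0.0609 -0.0008]
```

View pics/c9.png

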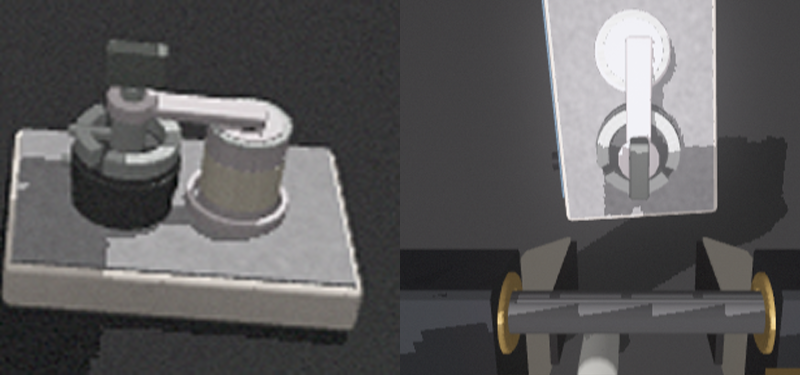

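The final view shows the arm lying on the lid of the upright tin at (265,120), with the pin down in its notch and the gripper clear. Pin marks are at z 0.096–0.098; on the rim they would be at about 0.107. Handing in.

```bash
python3 -c "
from bench import manip
print(manip.finish_job())"
```

```text
the job is handed in; nothing more can be done
None
```

The tin is upright in the shaker's cradle and the hold-down arm is clamped on its lid. I handed the job in at about 25 s; no verdict was reported.

- **Tin:** I picked up the bare-metal tin with the pale band and lowered it into the ring, stopping at a brief 22 N contact on the floor. The marks then read its underside at z ≈ 0.045 and its lid at z ≈ 0.118–0.120.
- **Knob:** I lifted it about 12.5 mm and turned it anticlockwise clear of the rim to about 52°. I then lowered it onto the rim, let the spring carry it, and felt the notch at about 60°. There the pin sank and the spring load came back on the wrist. I centred it and released it so the spring drove it down.
- **Last checks:** The pad marks were at z 0.117–0.122 (expected 0.120). The pin marks were at z 0.096–0.098, against about 0.107 if it were riding on the rim and 0.100 nominal when clamped. The gripper was about 150 mm above the knob and read about zero force.
- **Weak or missing checks:**
  - `knob_grip` heights from the three cameras disagreed by about 11 mm (0.153–0.164), so I relied on the pad and pin instead.
  - The last check gave no usable bottle or jar marks: the only bottle mark was a false one on the shaker and no jar mark came back. The carry path passed well above both, and I touched neither.

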